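# Set and lock the hatchery air regulator

## Robot

A 6-joint arm with a two-finger parallel gripper is mounted at the origin on the work surface. World frame = base frame: x ahead of the robot, y to its left, z up, the work surface at z = 0. Lengths are in m, angles in rad, forces in N, time in s.
With the tool pointing down it reaches from about 0.25 to 0.725 m from the base axis. Payload 9.7 kg.
Tool frame: the origin (TCP) lies midway between the tips of the shut fingers; the grasp point (between the pads) lies 19 mm behind it (ctrl.hold_point_z is the distance from the TCP to the grasp point, in m); z points along the fingers, y is the line along which they close (so a half turn about z gives the same grasp; the last joint's range is limited). The gripper opens to 85 mm and grips with 20 to 120 N. Pads are 22 mm wide; open, the fingers measure 114 mm over their backs; the gripper's body (76 mm by 85 mm) begins 54 mm behind the grasp point. The pads swing forward as they close: fully open they stand 13 mm farther back than shut.
Start: joints at [-1.327, 0.087, 0.176, 1.66, 0, 1.571], TCP at [0.133, -0.534, 0.231] pointing down, gripper open.
Joint ranges: [-3.13, 3.13], [-0.85, 1.81], [-1.15, 1.24], [-2.2, 2.28], [-1.44, 1.52], [-3.14, 3.14]. Speed limits (rad/s): [2.22, 2.22, 2.57, 3.14, 3.14, 3.14].

## Interface

Orientations are given as a unit quaternion [w, x, y, z].
In Python, from station import ctrl gives the robot as it stands.
- The arm moves only by the tool send_rows, never from a script. Its argument "plan" is a list of rows, each an object with "hand": the opening, from 0 (shut) to 1 (fully open); "slide": the shift along the tool's x, y, z in mm, a list of three; "turn": the turn, a rotation vector about the tool's x, y, z in rad, a list of three. A call has exactly 10 rows; each row shifts and turns the commanded pose from where the row before left it, along the tool's axes as they then stand; what a row does not reach is not made up. A row lasts 1/10 s, in which the tool goes at most 50 mm and 8.59 degrees, less where a joint would pass 70% of its speed; a pose out of reach is approached as far as the arm can. A call with a gripper value outside its range is refused whole. The fingers move at their own pace and stop on an object; "grip_force" is the grip in N (left out, the last holds). Time passes only in rows, so rows that do not move let the fingers close, or fill a call up. It gives the time, the measured TCP pose, the force, the opening and the grip force at its end, in the units of the state.
- ctrl.state(): the state, without advancing time (a new reading comes with each control period).
- ctrl.capture(name): name is "side" or "top"; returns a dict with "image" (384x512x3 uint8, red, green, blue), "depth" (384x512 float32, m along the optical axis (not along the pixel's ray), 0 where there is no reading), "intrinsics" (3x3 intrinsics, pixels), "pose" (4x4, takes a point from camera to world coordinates). Camera axes: x right, y down, z forward; pixel columns grow to the right and rows downward; lengths in m; the calibration is good to about 2 mm. A picture is of the moment at which its call begins.
- ctrl.finish_job(): hands the job in; it is judged then, once.
The state is a dict: "t": time; "joints": joint angles; "qd": joint speeds; "joint_efforts": joint torques, N m; "tcp_pos": TCP position; "tool_rot": TCP orientation; "ft_force": force on the tool from outside, world axes, zero at the start; "ft_torque": the same for the moment, N m; "opening": finger opening in m; "gripper_force": force on a finger pad.
Only numpy, scipy, OpenCV 4.12 (cv2) and the standard library are available. Lean on these libraries where they do the work, as an engineer would, in place of code of your own. Each camera call takes 0.05 s, during which the arm holds its last target. There are 200 camera calls.

## Task

The regulator on the air line of the brine-shrimp cones has to be reset: turn its top knob clockwise until the white pointer stands at the raised tab on the set ring, then pull the knob straight up until it is locked fully out, with the pointer still within about 10 degrees of the tab, and let go. The lock teeth are plastic, so never force them: if the knob will not rise, ease off, turn it a hair to one side or the other and try again. Leave the other things on the shelf where they are.

Things in the scene. Friction and masses are not known exactly. Their poses are not given: they have to be found in the camera images.
- regulator: Air regulator fixed to the shelf on a steel bracket (foot 100 x 90 mm), 185 mm tall to the knob's top. Origin: on the shelf, on the vertical knob axis; z up. Aluminium body 60 x 60 mm, gauge at its -x, air pipes at its +y and -y, 62 mm off the axis, up to 99 mm high. Under the knob a round aluminium scale flange, radius 38 mm, top at 146.5 mm. Only knob and tab stand above 147 mm.
- knob: Round black ribbed knob on top of the regulator, diameter 46 mm, 36 mm tall, with a white pointer. Origin: on the vertical turning axis at its underside, 149 mm above the shelf while the knob is down; z up; own +x points along the pointer. It starts down, its pointer 30 to 85 degrees anticlockwise (from above) of the tab. Down, it turns with a drag of 0.1 N m and stays where it is left.
- knob_top (a point): Centre of the knob's flat top, 36 mm above its underside: 185 mm above the shelf while down, 193 mm when locked. A raised white pointer bar, 4 mm wide and 2 mm high, runs from near here to the rim, and a white line on down the knob's side. The sides are free to be gripped from above at any yaw, down to 155 mm above the shelf.
- lock (a point): On the knob axis, 163 mm above the shelf, inside the knob: the ring of 24 lock teeth, 15 degrees apart, pointing down. The knob pulls up against 4 N of drag and stays at any height. At 2 mm two dogs in it meet the teeth: facing gaps (within about 1.5 degrees) it rises on to a firm stop at 8 mm and can no longer turn; else it stops dead at 2 mm. Teeth and stop bear 30 N at most.
- tab (a point): Top of the mark: a raised black tab on the set ring below the knob, 12 mm long radially (26 to 38 mm from the axis), 5 mm wide, standing 153 mm above the shelf, 6.5 mm above the flange. With the pointer right at the tab the dogs meet a tooth: the nearest gap lies 4 to 8 degrees to one side or the other. Which, and how far, differs each time, cannot be seen and must be felt.
- ring: Thin set ring clamped on the flange below the knob, carrying the tab. It does not move. Origin: on the knob axis, 149 mm above the shelf, at the height of the knob's underside while the knob is down, so the knob's height above this origin is its lift. Own +x points to the tab: the pointer stands at the tab when the x axes of knob and ring point the same way.
- petri_dish: Covered glass petri dish, diameter 86 mm, 14.5 mm high, loose; origin under its centre. Bystander.
- tweezers: Stainless tweezers, 140 mm long, 9 mm high, lying along their own x, loose. Bystander.
- cave: Tan ceramic arched fish cave, 95 x 112 mm, 63 mm high, loose; origin under its centre. Bystander.
- tub: White tub with twist cap, diameter 68 mm, 62 mm high, loose; origin under its centre. Bystander.
- sieve: Yellow plastic sieve, diameter 104 mm, 36 mm high, handle 75 mm to its -x, loose; origin under its centre. Bystander.
Mind the look-alikes: they are no part of the job. Several things have the shape of the regulator; the one meant has the colours described above.

How it is judged:
By the outcome, as a careful person would: the job done as asked, in the order asked, and still so for the second after the job is handed in, with the robot touching nothing.
It also fails if it takes over 64 s, if anything falls off the work surface, if the arm or the gripper's body presses on something with over 40 N, if the wrist force passes 120 N, or if a joint passes its speed limit or range.

## Working session

There is one attempt and no reset: what is moved stays moved. The work goes in short steps, Python scripts to look and compute and a tool call to move; the robot and the scene stay as the last step left them, time stands still between calls to the robot, and variables do not carry over. Pictures are saved under pics/ and viewed, at most 10 in all, crops included, and the job is handed in when it is done.

Besides the shell and the picture viewer there is one more tool, called after "Call:" in YAML: its name, and indented under it one key for each argument. send_rows: Moves the arm, as the interface text tells. Its arguments: {"type":"object","properties":{"plan":{"type":"array","items":{"type":"object","properties":{"hand":{"type":"number"},"slide":{"type":"array","items":{"type":"number"}},"turn":{"type":"array","items":{"type":"number"}}}}},"grip_force":{"type":"number"}},"required":["plan"]}

```bash
ls; mkdir -p pics; python3 - <<'E'
from station import ctrl
import cv2,numpy as np
for n in("top","side"):
    c=ctrl.capture(n); np.savez(f"pics/{n}0.npz",**c)
    cv2.imwrite(f"pics/{n}0.png",c["image"][:,:,::-1]); print(n,c["intrinsics"].tolist(),c["pose"].round(3).tolist())
s=ctrl.state(); print({k:np.round(v,3).tolist() for k,v in s.items()}, ctrl.hold_point_z)
E
```

```text
pics
top [[357.96858862733006, 0.0, 247.14982923956043], [0.0, 357.96858862733006, 192.3785111554259], [0.0, 0.0, 1.0]] [[-0.023, -0.989, 0.143, 0.397], [-1.0, 0.023, -0.002, -0.032], [-0.002, -0.143, -0.99, 1.164], [0.0, 0.0, 0.0, 1.0]]
side [[421.9797549955779, 0.0, 255.80196582279177], [0.0, 421.9797549955779, 192.30473154989778], [0.0, 0.0, 1.0]] [[0.96, -0.196, 0.198, 0.299], [-0.278, -0.697, 0.661, -0.715], [0.008, -0.69, -0.724, 0.901], [0.0, 0.0, 0.0, 1.0]]
{'t': 0.1, 'joints': [-1.327, 0.087, 0.175, 1.66, -0.0, 1.571], 'qd': [0.0, -0.002, 0.002, -0.0, -0.0, -0.001], 'joint_efforts': [0.001, -52.156, 46.565, 0.016, -0.0, -0.0], 'tcp_pos': [0.133, -0.534, 0.231], 'tool_rot': [-0.001, 0.993, 0.122, -0.0], 'ft_force': [-0.633, -0.363, -0.21], 'ft_torque': [-0.036, 0.096, -0.011], 'gripper_force': 0.0, 'opening': 0.085} 0.0187
```

View pics/top0.png

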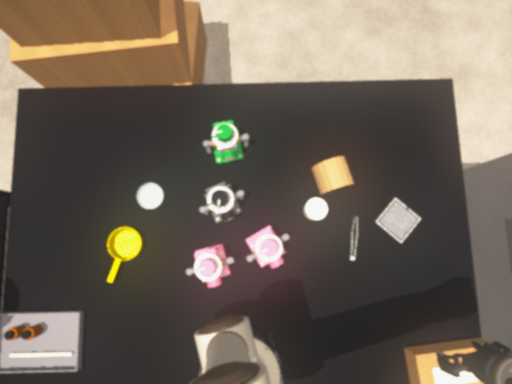

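View pics/side0.png

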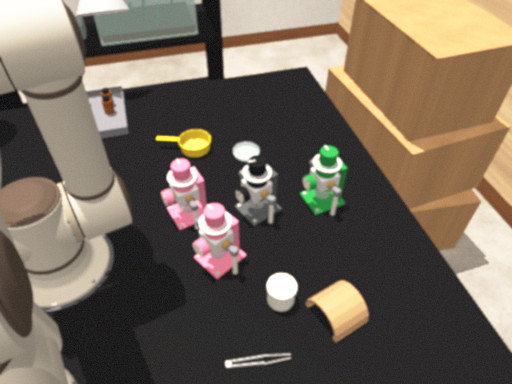

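The black-knobbed regulator is at about (220,202) in top and (257,180) in side. The pink and green ones are look-alikes. I'll enlarge both views.

```bash
cat > h.py <<'E'
import numpy as np
def px2w(c,u,v,z):
    K=c["intrinsics"];P=c["pose"]
    d=P[:3,:3]@np.linalg.solve(K,[u,v,1.0]); o=P[:3,3]
    return o+d*(z-o[2])/d[2]
def w2px(c,p):
    P=c["pose"]; q=c["intrinsics"]@(P[:3,:3].T@(np.asarray(p)-P[:3,3])); return q[:2]/q[2]
E
python3 - <<'E'
import cv2,numpy as np
t=cv2.imread("pics/top0.png")[180:225,195:247]; s=cv2.imread("pics/side0.png")[145:195,230:290]
a=cv2.resize(t,(520,450),interpolation=cv2.INTER_CUBIC); b=cv2.resize(s,(600,500),interpolation=cv2.INTER_CUBIC)
cv2.imwrite("pics/t1.png",a); cv2.imwrite("pics/s1.png",b)
E
```

```text
(no output)
```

View pics/t1.png

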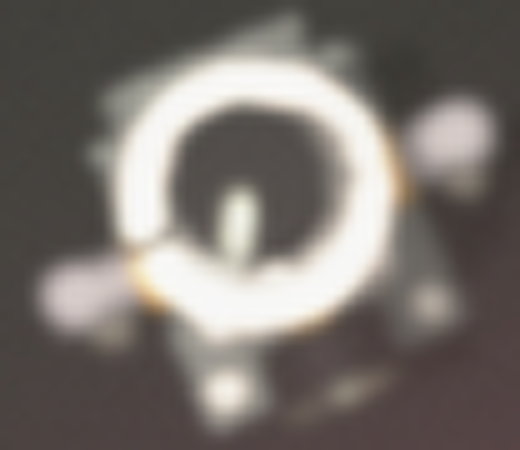

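View pics/s1.png

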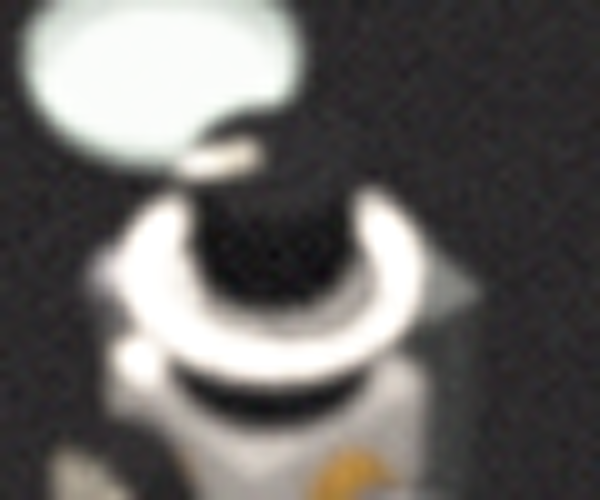

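```bash
python3 - <<'E'
import numpy as np
from h import *
for n,(u0,v0) in(("top",(220,199)),("side",(257,172))):
    c=np.load(f"pics/{n}0.npz"); K=c["intrinsics"];P=c["pose"];D=c["depth"];I=c["image"].astype(int)
    v,u=np.mgrid[v0-28:v0+29,u0-28:u0+29]; d=D[v,u]
    p=np.stack([(u-K[0,2])/K[0,0]*d,(v-K[1,2])/K[1,1]*d,d],-1)@P[:3,:3].T+P[:3,3]
    z=p[...,2]
    if n=="top":
        f=px2w(c,220.15,199.05,.1465); print("flange",f)
    m=(z>.18)&(z<.192)&(np.hypot(*(p[...,:2]-f[:2]).transpose(2,0,1))<.06); q=p[m]; print(n,"knob",m.sum(),q.min(0),q.max(0),(q.min(0)+q.max(0))/2,q.mean(0))
    m=(z>.141)&(z<.15); q=p[m&(np.hypot(*(p[...,:2]-f[:2]).transpose(2,0,1))<.06)]; print("fl",len(q),(q.min(0)+q.max(0))/2,q.max(0)-q.min(0))
    r=p[...,:2]-f[:2]; R=np.hypot(r[...,0],r[...,1]); A=np.degrees(np.arctan2(r[...,1],r[...,0]))
    m=(z>.149)&(z<.157)&(R>.022)&(R<.042)
    for a,b,zz,x,uu,vv in sorted(zip(A[m],R[m],z[m],I[v,u][m].sum(-1),u[m],v[m])): print(int(a),round(b*1e3),round(zz*1e3,1),x,uu,vv)
c=np.load("pics/top0.npz")
print("min brightness on ring 27-36mm by world angle")
g=c["image"].sum(-1).astype(np.float32)
import cv2
for a in range(0,360,6):
    o=[]
    for rr in(.027,.030,.033,.036):
        t=np.radians(a); x=w2px(c,f+[rr*np.cos(t),rr*np.sin(t),.005]); o.append(int(cv2.getRectSubPix(g,(1,1),(float(x[0]),float(x[1])))[0,0]))
    print(a,o,end="; ")
E
```

```text
flange [0.52692035 0.04407487 0.1465    ]
top knob 203 [0.50309957 0.02226306 0.18003616] [0.54803619 0.06397342 0.18769712] [0.52556788 0.04311824 0.18386664] [0.52636063 0.04350066 0.18306438]
fl 283 [0.52622269 0.04331865 0.14556423] [0.07286575 0.07196279 0.00881198]
-167 36 149.9 731 223 211
-163 27 149.7 727 223 208
-143 33 149.4 740 227 208
-122 23 152.9 499 227 203
-110 27 151.1 670 229 202
-107 24 156.5 464 228 201
-104 26 149.1 613 229 201
-100 23 153.3 422 228 200
-79 26 149.2 492 229 197
-72 24 155.3 421 228 196
55 31 150.9 727 211 193
83 32 150.0 739 209 198
111 37 149.8 569 208 204
112 31 153.7 650 210 203
113 28 150.1 538 211 203
115 32 150.0 616 210 204
116 26 151.3 476 212 203
118 30 149.5 636 211 204
118 36 151.7 637 209 205
138 27 149.9 689 214 206
158 22 156.5 605 217 206
172 24 154.8 601 219 207
side knob 194 [0.50545784 0.02147391 0.18001831] [0.5498474  0.07013945 0.1886062 ] [0.52765262 0.04580668 0.18431225] [0.52704356 0.04399039 0.18409967]
fl 256 [0.5274153  0.04333605 0.14553283] [0.07466267 0.06988064 0.00891541]
-144 22 156.3 297 251 174
-138 26 149.9 6
[... 1174 characters left out ...]
98 [718, 736, 739, 724]; 204 [703, 735, 739, 720]; 210 [695, 733, 739, 723]; 216 [688, 733, 739, 727]; 222 [690, 733, 739, 727]; 228 [695, 733, 738, 724]; 234 [682, 730, 737, 722]; 240 [666, 732, 738, 727]; 246 [658, 728, 738, 722]; 252 [649, 729, 738, 720]; 258 [631, 721, 735, 705]; 264 [622, 716, 734, 707]; 270 [600, 703, 732, 716]; 276 [562, 676, 723, 707]; 282 [538, 667, 719, 697]; 288 [543, 683, 729, 715]; 294 [545, 667, 723, 707]; 300 [515, 657, 720, 714]; 306 [508, 646, 721, 714]; 312 [507, 655, 723, 704]; 318 [505, 676, 726, 698]; 324 [518, 682, 728, 695]; 330 [542, 699, 733, 710]; 336 [594, 714, 736, 715]; 342 [623, 731, 737, 713]; 348 [626, 730, 735, 696]; 354 [619, 726, 735, 694];
```

The tab shows as a dark notch at world bearing about 115°, at top px (210,204). Next is the pointer bearing, and the first move in tool axes.

```bash
python3 - <<'E'
import numpy as np,cv2
from h import *
for n in("top","side"):
    c=np.load(f"pics/{n}0.npz"); g=c["image"].sum(-1).astype(np.float32)
    ctr=np.array([.5270,.0440,.187])
    A=np.arange(90,270,3); print(n,w2px(c,ctr))
    rs=(.008,.012,.016,.020)
    o=np.array([[cv2.getRectSubPix(g,(1,1),tuple(map(float,w2px(c,ctr+[r*np.cos(t),r*np.sin(t),0]))))[0,0] for r in rs] for t in np.radians(A)])
    for a,x in zip(A,o.astype(int)): print(a,x.tolist(),end="; ")
    print()
    # bar centroid: bright pixels within knob top radius
    v,u=np.mgrid[180:225,200:245] if n=="top" else np.mgrid[150:175,240:275]
    w=np.array([[px2w(c,a,b,.187)-ctr for a,b in zip(x,y)] for x,y in zip(u,v)]); R=np.hypot(w[...,0],w[...,1])
    W=np.clip(g[v,u]-300,0,None)*(R<.017); s=(w[...,:2]*W[...,None]).sum((0,1))/W.sum(); print("centroid mm",s*1e3,np.degrees(np.arctan2(s[1],s[0])))
E
```

```text
top [219.05308918 197.18346841]
90 [243, 237, 250, 402]; 93 [245, 238, 248, 387]; 96 [248, 238, 246, 370]; 99 [251, 239, 245, 357]; 102 [255, 240, 246, 340]; 105 [259, 240, 246, 332]; 108 [267, 242, 246, 332]; 111 [276, 243, 247, 329]; 114 [286, 247, 246, 324]; 117 [298, 252, 245, 317]; 120 [311, 259, 245, 307]; 123 [326, 268, 249, 302]; 126 [342, 279, 252, 307]; 129 [360, 291, 254, 310]; 132 [381, 304, 258, 312]; 135 [403, 319, 261, 313]; 138 [428, 353, 281, 317]; 141 [454, 389, 305, 315]; 144 [481, 428, 330, 314]; 147 [509, 469, 357, 334]; 150 [537, 511, 404, 367]; 153 [566, 548, 459, 392]; 156 [595, 580, 514, 430]; 159 [619, 612, 567, 485]; 162 [627, 644, 600, 538]; 165 [634, 675, 633, 574]; 168 [639, 679, 666, 604]; 171 [641, 679, 670, 633]; 174 [644, 679, 661, 614]; 177 [646, 679, 653, 594]; 180 [633, 660, 625, 560]; 183 [608, 622, 569, 498]; 186 [582, 583, 514, 437]; 189 [557, 545, 461, 387]; 192 [531, 507, 410, 338]; 195 [503, 462, 359, 287]; 198 [475, 417, 308, 270]; 201 [445, 373, 285, 258]; 204 [415, 329, 273, 249]; 207 [387, 299, 260, 247]; 210 [360, 286, 248, 244]; 213 [3
[... 1496 characters left out ...]
 386, 325, 236]; 198 [386, 347, 268, 201]; 201 [361, 310, 218, 169]; 204 [334, 275, 202, 144]; 207 [308, 244, 188, 129]; 210 [284, 219, 175, 125]; 213 [265, 197, 163, 125]; 216 [248, 179, 154, 125]; 219 [233, 172, 148, 127]; 222 [218, 169, 147, 134]; 225 [205, 163, 147, 142]; 228 [196, 158, 145, 150]; 231 [188, 154, 143, 142]; 234 [181, 150, 144, 135]; 237 [174, 148, 147, 132]; 240 [168, 147, 150, 132]; 243 [162, 146, 149, 131]; 246 [158, 146, 148, 128]; 249 [154, 146, 147, 126]; 252 [150, 146, 148, 131]; 255 [147, 145, 149, 139]; 258 [143, 145, 150, 142]; 261 [140, 145, 151, 136]; 264 [140, 146, 152, 130]; 267 [142, 146, 153, 134]; 
centroid mm [-10.73314985   3.32323452] 162.79625088282364
```

Call:
send_rows:
  plan:
    - {"hand": 1, "slide": [0, 0, -10], "turn": [0, 0, -0.14]}
    - {"hand": 1, "slide": [0, 0, -10], "turn": [0, 0, -0.14]}
    - {"hand": 1, "slide": [0, 0, 0], "turn": [0, 0, -0.14]}
    - {"hand": 1, "slide": [0, 0, 0], "turn": [0, 0, -0.14]}
    - {"hand": 1, "slide": [0, 0, 0], "turn": [0, 0, -0.14]}
    - {"hand": 1, "slide": [0, 0, 0], "turn": [0, 0, -0.14]}
    - {"hand": 1, "slide": [0, 0, 0], "turn": [0, 0, -0.14]}
    - {"hand": 1, "slide": [0, 0, 0], "turn": [0, 0, -0.14]}
    - {"hand": 1, "slide": [0, 0, 0], "turn": [0, 0, -0.14]}
    - {"hand": 1, "slide": [0, 0, 0], "turn": [0, 0, -0.14]}
  grip_force: 20

```text
t: 1.1
tcp_pos: [0.1327, -0.5336, 0.2509]
tool_rot: [-0.0, 0.679, 0.734, 0.0]
ft_force: [0.4, 0.8, 0.9]
opening: 0.085
gripper_force: 0.0
```

Call:
send_rows:
  plan:
    - {"hand": 1, "slide": [38, 30.5, 0], "turn": [0, 0, 0]}
    - {"hand": 1, "slide": [38, 30.5, 0], "turn": [0, 0, 0]}
    - {"hand": 1, "slide": [38, 30.5, 0], "turn": [0, 0, 0]}
    - {"hand": 1, "slide": [38, 30.5, 0], "turn": [0, 0, 0]}
    - {"hand": 1, "slide": [38, 30.5, 0], "turn": [0, 0, 0]}
    - {"hand": 1, "slide": [38, 30.5, 0], "turn": [0, 0, 0]}
    - {"hand": 1, "slide": [38, 30.5, 0], "turn": [0, 0, 0]}
    - {"hand": 1, "slide": [38, 30.5, 0], "turn": [0, 0, 0]}
    - {"hand": 1, "slide": [38, 30.5, 0], "turn": [0, 0, 0]}
    - {"hand": 1, "slide": [38, 30.5, 0], "turn": [0, 0, 0]}

```text
t: 2.1
tcp_pos: [0.4098, -0.1305, 0.2512]
tool_rot: [0.0, 0.681, 0.732, 0.0]
ft_force: [0.1, -2.0, -0.2]
opening: 0.0852
gripper_force: 0.0
```

Call:
send_rows:
  plan:
    - {"hand": 1, "slide": [33, 26.6, 0], "turn": [0, 0, 0]}
    - {"hand": 1, "slide": [33, 26.6, 0], "turn": [0, 0, 0]}
    - {"hand": 1, "slide": [33, 26.6, 0], "turn": [0, 0, 0]}
    - {"hand": 1, "slide": [33, 26.6, 0], "turn": [0, 0, 0]}
    - {"hand": 1, "slide": [33, 26.6, 0], "turn": [0, 0, 0]}
    - {"hand": 1, "slide": [0, 0, 0], "turn": [0, 0, 0]}
    - {"hand": 1, "slide": [0, 0, 0], "turn": [0, 0, 0]}
    - {"hand": 1, "slide": [0, 0, 10], "turn": [0, 0, 0]}
    - {"hand": 1, "slide": [0, 0, 15], "turn": [0, 0, 0]}
    - {"hand": 1, "slide": [0, 0, 15], "turn": [0, 0, 0]}

```text
t: 3.1
tcp_pos: [0.5293, 0.0406, 0.2106]
tool_rot: [0.0, 0.681, 0.732, 0.0]
ft_force: [0.0, 0.2, 0.1]
opening: 0.0856
gripper_force: 0.0
```

Call:
send_rows:
  plan:
    - {"hand": 1, "slide": [3.5, -2, 8], "turn": [0, 0, 0]}
    - {"hand": 1, "slide": [0, 0, 12], "turn": [0, 0, 0]}
    - {"hand": 1, "slide": [0, 0, 12], "turn": [0, 0, 0]}
    - {"hand": 1, "slide": [0, 0, 12], "turn": [0, 0, 0]}
    - {"hand": 1, "slide": [0, 0, 9], "turn": [0, 0, 0]}
    - {"hand": 0.7, "slide": [0, 0, 0], "turn": [0, 0, 0]}
    - {"hand": 0.6, "slide": [0, 0, 0], "turn": [0, 0, 0]}
    - {"hand": 0.57, "slide": [0, 0, 0], "turn": [0, 0, 0]}
    - {"hand": 0.5, "slide": [0, 0, 0], "turn": [0, 0, 0]}
    - {"hand": 0.4, "slide": [0, 0, 0], "turn": [0, 0, 0]}
  grip_force: 20

```text
t: 4.1
tcp_pos: [0.528, 0.0452, 0.159]
tool_rot: [0.0, 0.681, 0.732, 0.001]
ft_force: [1.6, -0.1, 3.1]
opening: 0.0452
gripper_force: 20.7
```

Call:
send_rows:
  plan:
    - {"hand": 0.3, "slide": [0, 0, 0], "turn": [0, 0, 0]}
    - {"hand": 0.3, "slide": [0, 0, 0], "turn": [0, 0, 0]}
    - {"hand": 0.3, "slide": [0, 0, 0], "turn": [0, 0, 0]}
    - {"hand": 0.3, "slide": [0, 0, 0], "turn": [0, 0, 0]}
    - {"hand": 0.3, "slide": [0, 0, 0], "turn": [0, 0, 0]}
    - {"hand": 0.3, "slide": [0, 0, 0], "turn": [0, 0, 0]}
    - {"hand": 0.3, "slide": [0, 0, 0], "turn": [0, 0, 0]}
    - {"hand": 0.3, "slide": [0, 0, 0], "turn": [0, 0, 0]}
    - {"hand": 0.3, "slide": [0, 0, 0], "turn": [0, 0, 0]}
    - {"hand": 0.3, "slide": [0, 0, 0], "turn": [0, 0, 0]}

```text
t: 5.1
tcp_pos: [0.528, 0.0451, 0.159]
tool_rot: [0.0, 0.681, 0.732, 0.001]
ft_force: [0.3, 0.5, 6.1]
opening: 0.0456
gripper_force: 20.9
```

Call:
send_rows:
  plan:
    - {"hand": 0.3, "slide": [0, 0, -0.5], "turn": [0, 0, 0.1]}
    - {"hand": 0.3, "slide": [0, 0, 0], "turn": [0, 0, 0.1]}
    - {"hand": 0.3, "slide": [0, 0, 0], "turn": [0, 0, 0.1]}
    - {"hand": 0.3, "slide": [0, 0, 0], "turn": [0, 0, 0.1]}
    - {"hand": 0.3, "slide": [0, 0, 0], "turn": [0, 0, 0.1]}
    - {"hand": 0.3, "slide": [0, 0, 0], "turn": [0, 0, 0.1]}
    - {"hand": 0.3, "slide": [0, 0, 0], "turn": [0, 0, 0.1]}
    - {"hand": 0.3, "slide": [0, 0, 0], "turn": [0, 0, 0.1]}
    - {"hand": 0.3, "slide": [0, 0, 0], "turn": [0, 0, 0.1]}
    - {"hand": 0.3, "slide": [0, 0, 0], "turn": [0, 0, 0.1]}

```text
t: 6.1
tcp_pos: [0.5277, 0.0452, 0.159]
tool_rot: [-0.0, 0.949, 0.315, 0.0]
ft_force: [0.4, 0.6, 3.9]
opening: 0.0451
gripper_force: 20.7
```

```bash
python3 - <<'E'
from station import ctrl
import cv2,numpy as np
s=ctrl.state(); q=s["tool_rot"]; print(np.degrees(2*np.arctan2(q[2],q[1])),s["joints"].round(2) if hasattr(s["joints"],'round') else s["joints"],s["ft_force"],s["ft_torque"],s["tcp_pos"])
o=[]
for n,(u,v) in(("side",(257,165)),("top",(220,200))):
    c=ctrl.capture(n); np.savez(f"pics/{n}1.npz",**c); o.append(cv2.resize(c["image"][v-25:v+30,u-25:u+30,::-1],(390,390),interpolation=cv2.INTER_CUBIC))
cv2.imwrite("pics/a2.png",np.hstack(o))
E
```

```text
36.665104837645345 [ 0.09  0.02 -0.03  1.52  0.    2.59] [0.39196528 0.62986269 3.87499276] [ 0.13153318 -0.0592639   0.12927872] [0.52772571 0.04523724 0.15903786]
```

View pics/a2.png

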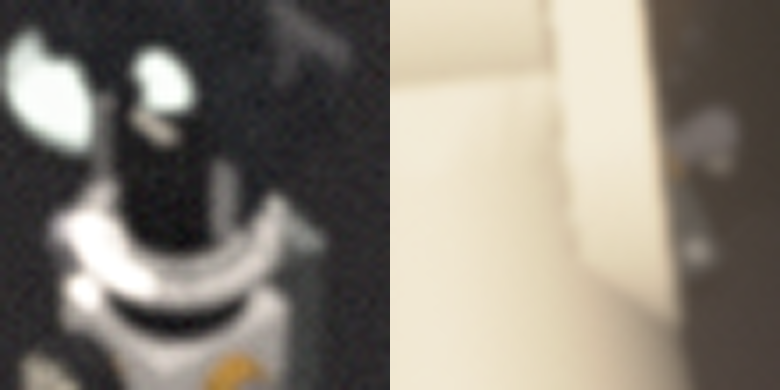

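The side picture shows the pointer bar between the fingers at crop (135,115)–(178,133), and the gripper blocks the top view. Next I'll compute its bearing and that of the tab from the side camera.

```bash
python3 - <<'E'
import numpy as np
from h import *
c=np.load("pics/side1.npz"); ctr=np.array([.528,.0445,.187])
f=lambda x,y:(232+(x+.5)/7.09-.5,140+(y+.5)/7.09-.5)
a,b=[px2w(c,*f(*p),.187) for p in((135,115),(178,133))]
print((a-ctr)*1e3,(b-ctr)*1e3,"bar dir",np.degrees(np.arctan2(*(a-b)[1::-1])),"centre",w2px(c,ctr))
g=c["image"].sum(-1).astype(float)
v,u=np.mgrid[150:165,244:264]
w=np.array([[px2w(c,i,j,.187)-ctr for i,j in zip(x,y)] for x,y in zip(u,v)]);R=np.hypot(w[...,0],w[...,1])
W=np.clip(g[v,u]-220,0,None)*(R<.019); s=(w[...,:2]*W[...,None]).sum((0,1))/W.sum(); print("centroid",s*1e3,np.degrees(np.arctan2(s[1],s[0])))
print(g[150:165,246:264].astype(int))
t=np.radians(115); print("tab px",w2px(c,ctr+[.032*np.cos(t),.032*np.sin(t),-.034]))
E
```

```text
[-1.06103694e+01  2.05644606e+01 -5.55111512e-14] [ 1.56979577e+00  7.08973774e+00 -5.55111512e-14] bar dir 132.11127818068564 centre [256.8652539  160.24967029]
centroid [-3.86720505 10.58614779] 110.06765580373734
[[113 108 101 154 279 508 696 744 755 755 726 599 387 178 123 124 118 127]
 [108 127 118 122 208 392 607 727 751 755 749 694 491 253 129 113 139 120]
 [152 160 124 111 141 295 537 722 751 756 756 730 571 309 151 123 112 124]
 [261 231 150 100 136 265 523 707 753 754 757 731 580 333 179 125 135 133]
 [322 271 191 101 150 302 498 654 713 724 717 668 494 295 138 107 134 133]
 [315 250 160 108 220 352 463 529 538 530 500 433 325 191 125 107 118 122]
 [290 217 134 133 253 410 481 458 377 297 243 211 160 143 112 125 119 114]
 [295 217 140 107 207 346 433 471 434 337 227 131 103  83  92 118 109 111]
 [276 219 137  90 134 221 337 434 466 425 301 185  99  97  98  98 107 127]
 [281 209 133  97 100 119 187 302 388 390 303 188 104  81  88 114 105 112]
 [282 213 133 100  93  97  99 177 230 252 206 149  94  88 107 103  95 118]
 [282 226 136  91  87  87  83  98 117 119 105 104  96  93  87 107 110 136]
 [275 213 143  97  92  92  86  88  84  96  82 121  79  85 101 129 181 190]
 [276 235 129  96 104 106  78  99  83  94  94  92  88  92 112 156 247 272]
 [302 259 185 121 108 106  91 115 108 100  97 107  97  95 103 171 277 316]]
tab px [248.68165401 163.70038543]
```

The angles agree: the pointer should now be within about 4° of the tab. I'll start feeling for the gap with gentle lifts.

Call:
send_rows:
  plan:
    - {"hand": 0.3, "slide": [0, 0, -0.8], "turn": [0, 0, 0]}
    - {"hand": 0.3, "slide": [0, 0, -0.8], "turn": [0, 0, 0]}
    - {"hand": 0.3, "slide": [0, 0, -0.8], "turn": [0, 0, 0]}
    - {"hand": 0.3, "slide": [0, 0, -0.8], "turn": [0, 0, 0]}
    - {"hand": 0.3, "slide": [0, 0, -0.8], "turn": [0, 0, 0]}
    - {"hand": 0.3, "slide": [0, 0, 0], "turn": [0, 0, 0]}
    - {"hand": 0.3, "slide": [0, 0, 0], "turn": [0, 0, 0]}
    - {"hand": 0.3, "slide": [0, 0, 0], "turn": [0, 0, 0]}
    - {"hand": 0.3, "slide": [0, 0, 0], "turn": [0, 0, 0]}
    - {"hand": 0.3, "slide": [0, 0, 0], "turn": [0, 0, 0]}

```text
t: 7.2
tcp_pos: [0.5275, 0.0452, 0.1618]
tool_rot: [-0.0, 0.949, 0.317, -0.001]
ft_force: [5.8, 2.3, -9.6]
opening: 0.0449
gripper_force: 22.7
```

Call:
send_rows:
  plan:
    - {"hand": 0.3, "slide": [0, 0, 0.5], "turn": [0, 0, 0]}
    - {"hand": 0.3, "slide": [0, 0, 0.5], "turn": [0, 0, 0]}
    - {"hand": 0.3, "slide": [0, 0, 0], "turn": [0, 0, 0.018]}
    - {"hand": 0.3, "slide": [0, 0, 0], "turn": [0, 0, 0.018]}
    - {"hand": 0.3, "slide": [0, 0, 0], "turn": [0, 0, 0]}
    - {"hand": 0.3, "slide": [0, 0, -0.5], "turn": [0, 0, 0]}
    - {"hand": 0.3, "slide": [0, 0, -0.5], "turn": [0, 0, 0]}
    - {"hand": 0.3, "slide": [0, 0, 0], "turn": [0, 0, 0]}
    - {"hand": 0.3, "slide": [0, 0, 0], "turn": [0, 0, 0]}
    - {"hand": 0.3, "slide": [0, 0, 0], "turn": [0, 0, 0]}

```text
t: 8.2
tcp_pos: [0.5275, 0.0452, 0.162]
tool_rot: [-0.0, 0.954, 0.299, -0.0]
ft_force: [4.6, 3.0, -10.8]
opening: 0.045
gripper_force: 22.7
```

Call:
send_rows:
  plan:
    - {"hand": 0.3, "slide": [0, 0, 0.5], "turn": [0, 0, 0]}
    - {"hand": 0.3, "slide": [0, 0, 0.5], "turn": [0, 0, 0]}
    - {"hand": 0.3, "slide": [0, 0, 0], "turn": [0, 0, 0.018]}
    - {"hand": 0.3, "slide": [0, 0, 0], "turn": [0, 0, 0.018]}
    - {"hand": 0.3, "slide": [0, 0, 0], "turn": [0, 0, 0]}
    - {"hand": 0.3, "slide": [0, 0, -0.5], "turn": [0, 0, 0]}
    - {"hand": 0.3, "slide": [0, 0, -0.5], "turn": [0, 0, 0]}
    - {"hand": 0.3, "slide": [0, 0, 0], "turn": [0, 0, 0]}
    - {"hand": 0.3, "slide": [0, 0, 0], "turn": [0, 0, 0]}
    - {"hand": 0.3, "slide": [0, 0, 0], "turn": [0, 0, 0]}

```text
t: 9.2
tcp_pos: [0.5276, 0.0452, 0.1627]
tool_rot: [-0.0, 0.959, 0.282, -0.0]
ft_force: [3.1, 2.8, -5.3]
opening: 0.0449
gripper_force: 23.2
```

z rose and the force fell to about the drag, so it has entered a gap. I'll pull on toward the stop.

Call:
send_rows:
  plan:
    - {"hand": 0.3, "slide": [0, 0, -0.5], "turn": [0, 0, 0]}
    - {"hand": 0.3, "slide": [0, 0, -0.5], "turn": [0, 0, 0]}
    - {"hand": 0.3, "slide": [0, 0, -0.5], "turn": [0, 0, 0]}
    - {"hand": 0.3, "slide": [0, 0, -0.5], "turn": [0, 0, 0]}
    - {"hand": 0.3, "slide": [0, 0, -0.5], "turn": [0, 0, 0]}
    - {"hand": 0.3, "slide": [0, 0, -0.5], "turn": [0, 0, 0]}
    - {"hand": 0.3, "slide": [0, 0, -0.5], "turn": [0, 0, 0]}
    - {"hand": 0.3, "slide": [0, 0, -0.5], "turn": [0, 0, 0]}
    - {"hand": 0.3, "slide": [0, 0, 0], "turn": [0, 0, 0]}
    - {"hand": 0.3, "slide": [0, 0, 0], "turn": [0, 0, 0]}

```text
t: 10.2
tcp_pos: [0.5276, 0.0451, 0.1662]
tool_rot: [-0.0, 0.959, 0.282, -0.0]
ft_force: [3.9, 3.5, -8.6]
opening: 0.0451
gripper_force: 22.9
```

Call:
send_rows:
  plan:
    - {"hand": 0.3, "slide": [0, 0, -0.3], "turn": [0, 0, 0]}
    - {"hand": 0.3, "slide": [0, 0, -0.3], "turn": [0, 0, 0]}
    - {"hand": 0.3, "slide": [0, 0, 0], "turn": [0, 0, 0]}
    - {"hand": 0.3, "slide": [0, 0, 0], "turn": [0, 0, 0]}
    - {"hand": 0.3, "slide": [0, 0, 0], "turn": [0, 0, 0]}
    - {"hand": 0.3, "slide": [0, 0, 0], "turn": [0, 0, 0]}
    - {"hand": 0.3, "slide": [0, 0, 0], "turn": [0, 0, 0]}
    - {"hand": 0.3, "slide": [0, 0, 0], "turn": [0, 0, 0]}
    - {"hand": 0.3, "slide": [0, 0, 0], "turn": [0, 0, 0]}
    - {"hand": 0.3, "slide": [0, 0, 0], "turn": [0, 0, 0]}

```text
t: 11.2
tcp_pos: [0.5276, 0.0451, 0.1667]
tool_rot: [-0.0, 0.959, 0.282, -0.0]
ft_force: [4.8, 3.4, -9.4]
opening: 0.0454
gripper_force: 22.9
```

Call:
send_rows:
  plan:
    - {"hand": 0.3, "slide": [0, 0, 0], "turn": [0, 0, 0]}
    - {"hand": 0.3, "slide": [0, 0, 0], "turn": [0, 0, 0]}
    - {"hand": 0.3, "slide": [0, 0, 0], "turn": [0, 0, 0]}
    - {"hand": 0.3, "slide": [0, 0, -0.3], "turn": [0, 0, 0]}
    - {"hand": 0.3, "slide": [0, 0, -0.3], "turn": [0, 0, 0]}
    - {"hand": 0.3, "slide": [0, 0, -0.3], "turn": [0, 0, 0]}
    - {"hand": 0.3, "slide": [0, 0, 0], "turn": [0, 0, 0]}
    - {"hand": 0.3, "slide": [0, 0, 0], "turn": [0, 0, 0]}
    - {"hand": 0.3, "slide": [0, 0, 0], "turn": [0, 0, 0]}
    - {"hand": 0.3, "slide": [0, 0, 0], "turn": [0, 0, 0]}
  grip_force: 40

```text
t: 12.2
tcp_pos: [0.5275, 0.0451, 0.1675]
tool_rot: [-0.0, 0.959, 0.282, -0.0]
ft_force: [5.4, 4.2, -9.7]
opening: 0.0444
gripper_force: 42.4
```

Call:
send_rows:
  plan:
    - {"hand": 0.3, "slide": [0, 0, -0.3], "turn": [0, 0, 0]}
    - {"hand": 0.3, "slide": [0, 0, -0.3], "turn": [0, 0, 0]}
    - {"hand": 0.3, "slide": [0, 0, -0.3], "turn": [0, 0, 0]}
    - {"hand": 0.3, "slide": [0, 0, 0], "turn": [0, 0, 0]}
    - {"hand": 0.3, "slide": [0, 0, 0], "turn": [0, 0, 0]}
    - {"hand": 0.3, "slide": [0, 0, 0], "turn": [0, 0, 0]}
    - {"hand": 0.3, "slide": [0, 0, 0], "turn": [0, 0, 0]}
    - {"hand": 0.3, "slide": [0, 0, 0], "turn": [0, 0, 0]}
    - {"hand": 0.3, "slide": [0, 0, 0], "turn": [0, 0, 0]}
    - {"hand": 0.3, "slide": [0, 0, 0], "turn": [0, 0, 0]}

```text
t: 13.2
tcp_pos: [0.5275, 0.0451, 0.1678]
tool_rot: [-0.0, 0.959, 0.282, -0.001]
ft_force: [6.9, 3.6, -14.4]
opening: 0.0448
gripper_force: 43.1
```

Call:
send_rows:
  plan:
    - {"hand": 0.3, "slide": [0, 0, -0.3], "turn": [0, 0, 0]}
    - {"hand": 0.3, "slide": [0, 0, -0.3], "turn": [0, 0, 0]}
    - {"hand": 0.3, "slide": [0, 0, 0], "turn": [0, 0, 0]}
    - {"hand": 0.3, "slide": [0, 0, 0], "turn": [0, 0, 0]}
    - {"hand": 0.3, "slide": [0, 0, 0], "turn": [0, 0, 0]}
    - {"hand": 0.3, "slide": [0, 0, 0], "turn": [0, 0, 0]}
    - {"hand": 0.3, "slide": [0, 0, 0], "turn": [0, 0, 0]}
    - {"hand": 0.3, "slide": [0, 0, 0], "turn": [0, 0, 0]}
    - {"hand": 0.3, "slide": [0, 0, 0], "turn": [0, 0, 0]}
    - {"hand": 0.3, "slide": [0, 0, 0], "turn": [0, 0, 0]}

```text
t: 14.2
tcp_pos: [0.5275, 0.0451, 0.1681]
tool_rot: [-0.0, 0.959, 0.282, -0.001]
ft_force: [6.6, 3.7, -16.5]
opening: 0.0446
gripper_force: 43.3
```

Call:
send_rows:
  plan:
    - {"hand": 0.3, "slide": [0, 0, 0.6], "turn": [0, 0, 0]}
    - {"hand": 0.3, "slide": [0, 0, 0.5], "turn": [0, 0, 0]}
    - {"hand": 0.3, "slide": [0, 0, 0], "turn": [0, 0, 0]}
    - {"hand": 0.6, "slide": [0, 0, 0], "turn": [0, 0, 0]}
    - {"hand": 0.8, "slide": [0, 0, 0], "turn": [0, 0, 0]}
    - {"hand": 1, "slide": [0, 0, 0], "turn": [0, 0, 0]}
    - {"hand": 1, "slide": [0, 0, 0], "turn": [0, 0, 0]}
    - {"hand": 1, "slide": [0, 0, 0], "turn": [0, 0, 0]}
    - {"hand": 1, "slide": [0, 0, -5], "turn": [0, 0, 0]}
    - {"hand": 1, "slide": [0, 0, -15], "turn": [0, 0, 0]}

```text
t: 15.2
tcp_pos: [0.527, 0.045, 0.188]
tool_rot: [-0.0, 0.959, 0.282, -0.001]
ft_force: [-0.1, 0.2, -0.1]
opening: 0.0855
gripper_force: 0.0
```

Call:
send_rows:
  plan:
    - {"hand": 1, "slide": [0, 0, -20], "turn": [0, 0, 0]}
    - {"hand": 1, "slide": [0, 0, -20], "turn": [0, 0, 0]}
    - {"hand": 1, "slide": [0, 0, -20], "turn": [0, 0, 0]}
    - {"hand": 1, "slide": [-16, 25, 0], "turn": [0, 0, 0]}
    - {"hand": 1, "slide": [-19, 29, 0], "turn": [0, 0, 0]}
    - {"hand": 1, "slide": [-19, 29, 0], "turn": [0, 0, 0]}
    - {"hand": 1, "slide": [-19, 29, 0], "turn": [0, 0, 0]}
    - {"hand": 1, "slide": [-19, 29, 0], "turn": [0, 0, 0]}
    - {"hand": 1, "slide": [-19, 29, 0], "turn": [0, 0, 0]}
    - {"hand": 1, "slide": [-16, 25, 0], "turn": [0, 0, 0]}

```text
t: 16.2
tcp_pos: [0.526, -0.1893, 0.2491]
tool_rot: [0.0, 0.959, 0.282, 0.0]
ft_force: [0.6, 0.0, 0.3]
opening: 0.0852
gripper_force: 0.0
```

```bash
python3 - <<'E'
from station import ctrl
import cv2,numpy as np
from h import *
print(ctrl.state()["ft_force"])
o=[]
for n,(u,v) in(("side",(257,165)),("top",(220,200))):
    c=ctrl.capture(n); np.savez(f"pics/{n}2.npz",**c); o.append(cv2.resize(c["image"][v-25:v+30,u-25:u+30,::-1],(390,390),interpolation=cv2.INTER_CUBIC))
cv2.imwrite("pics/a3.png",np.hstack(o))
# knob-top height change from side/top depth over a window at the knob top
for n,(zc) in(("top",.185),("side",.185)):
  for k in(0,2):
    c=np.load(f"pics/{n}{k}.npz");K=c["intrinsics"];P=c["pose"]
    u,v=w2px(c,[.5265,.0437,.185+.004*k]); V,U=np.mgrid[int(v)-14:int(v)+15,int(u)-14:int(u)+15]; d=c["depth"][V,U]
    p=np.stack([(U-K[0,2])/K[0,0]*d,(V-K[1,2])/K[1,1]*d,d],-1)@P[:3,:3].T+P[:3,3]
    R=np.hypot(p[...,0]-.5265,p[...,1]-.0437); m=(R<.018)&(p[...,2]>.17)
    print(n,k,"median top z",np.median(p[...,2][m]),m.sum())
c=np.load("pics/top2.npz"); g=c["image"].sum(-1).astype(float)
ctr=np.array([.5265,.0437,.195]); v,u=np.mgrid[180:225,200:245]
w=np.array([[px2w(c,a,b,.195)-ctr for a,b in zip(x,y)] for x,y in zip(u,v)]);R=np.hypot(w[...,0],w[...,1])
W=np.clip(g[v,u]-300,0,None)*(R<.017); s=(w[...,:2]*W[...,None]).sum((0,1))/W.sum(); print("bar centroid",s*1e3,np.degrees(np.arctan2(s[1],s[0])))
E
```

```text
[0.59183406 0.02144168 0.30642771]
top 0 median top z 0.1830063287717152 132
top 2 median top z 0.1919815739106161 135
side 0 median top z 0.18447042730765256 116
side 2 median top z 0.19281076869778457 94
bar centroid [-3.26605502 10.60342185] 107.1198247659566
```

View pics/a3.png

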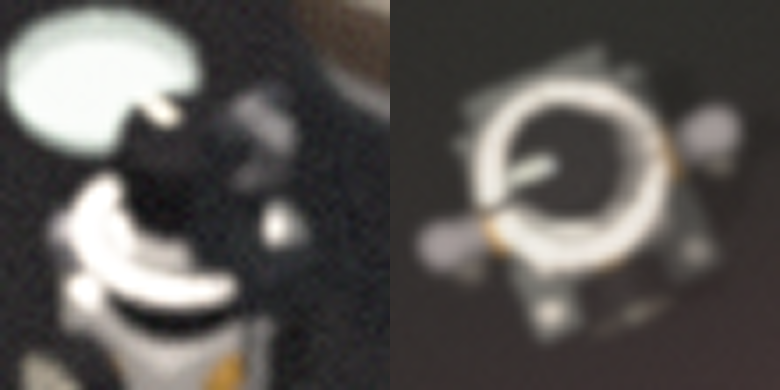

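The side view shows the pointer at (158,105) and the knob clearly raised. In the top view the bar runs (550,162)–(515,178), with the dark tab near (505,200). The lift reads 8 to 9 mm, so it's at the stop. I'll check the tab offset once more in this better-exposed frame.

```bash
python3 - <<'E'
import numpy as np,cv2
from h import *
c=np.load("pics/top2.npz"); g=c["image"].sum(-1).astype(np.float32)
m=(g>450).astype(np.uint8); m[:, :205]=0; m[:,236:]=0; m[:185]=0; m[216:]=0
n,l,s,ce=cv2.connectedComponentsWithStats(m); k=1+np.argmax(s[1:,4]); cn=max(cv2.findContours((l==k).astype(np.uint8),0,1)[0],key=len)
e=cv2.fitEllipse(cn); f=px2w(c,*e[0],.1465); print("ellipse",e,f)
for ctr in (f,np.array([.5265,.0437,.1465]),np.array([.5275,.0447,.1465])):
    A=np.arange(80,146,3)
    o=np.array([np.mean([cv2.getRectSubPix(g,(1,1),tuple(map(float,w2px(c,[ctr[0]+r*np.cos(t),ctr[1]+r*np.sin(t),.153]))))[0,0] for r in(.029,.031,.033,.035)]) for t in np.radians(A)])
    w=np.clip(np.median(o)-40-o,0,None); tab=(w*A).sum()/w.sum()
    B=np.arange(70,150,2)
    b=np.array([np.mean([cv2.getRectSubPix(g,(1,1),tuple(map(float,w2px(c,[ctr[0]+r*np.cos(t),ctr[1]+r*np.sin(t),.195]))))[0,0] for r in(.010,.013,.016)]) for t in np.radians(B)])
    w=np.clip(b-350,0,None); print(ctr.round(4),"tab",tab,"pointer",(w*B).sum()/w.sum()); 
print(dict(zip(A.tolist(),o.astype(int).tolist())))
E
```

```text
ellipse ((219.86036682128906, 199.14605712890625), (26.511499404907227, 26.979764938354492), 34.17805099487305) [0.52666268 0.04490751 0.1465    ]
[0.5267 0.0449 0.1465] tab 115.44581522099456 pointer 109.75401838777088
[0.5265 0.0437 0.1465] tab 114.25601901175747 pointer 107.49260261503967
[0.5275 0.0447 0.1465] tab 116.59763929739826 pointer 113.03675113786827
{80: 652, 83: 654, 86: 655, 89: 658, 92: 661, 95: 662, 98: 662, 101: 660, 104: 652, 107: 629, 110: 576, 113: 508, 116: 466, 119: 482, 122: 544, 125: 611, 128: 650, 131: 665, 134: 670, 137: 667, 140: 663, 143: 660}
```

```bash
python3 -c "
from station import ctrl
print(ctrl.finish_job())"
```

```text
the job is handed in; nothing more can be done
None
```

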